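# Sort the measured cuvettes, then hold the sample in the light path

### The arm

A 6-joint arm with a two-finger parallel gripper is mounted at the origin on a cart in front of the work surface, level with it; the furniture and walls round the work are solid. World frame = base frame: x ahead of the robot, y to its left, z up, the work surface at z = 0. Lengths are in m, angles in degrees, forces in N, time in s.
With the tool pointing down it reaches from about 0.35 to 0.875 m from the base axis. Payload 4.2 kg.
Tool frame: the origin (TCP) lies midway between the tips of the shut fingers; the grasp point (between the pads) lies 19 mm behind it; z points along the fingers, y is the line along which they close (so a half turn about z gives the same grasp; the last joint's range is limited). The gripper opens to 87 mm and grips with 3 to 60 N. Pads are 19 mm wide; open, the fingers measure 117 mm over their backs; the gripper's body (75 mm by 190 mm) begins 51 mm behind the grasp point.
Start: joints at [78.358, 22.042, 0.453, 0, -68.411, -14.817], TCP at [0.278, 0.56, 0.223] pointing down, gripper open.
Joint ranges: [-179.83, 179.83], [-69.29, 118.12], [-61.27, 80.66], [-181.25, 117.63], [-171.15, -9.14], [-177.46, 177.46]. Speed limits (degrees/s): [159.86, 159.86, 180, 180, 180, 180].

### API

Orientations are given as [roll, pitch, yaw] about the fixed x, y, z axes, in that order (R = Rz(yaw) Ry(pitch) Rx(roll)).
In Python, from workcell import env gives the robot as it stands. The module is installed in compiled form; this text tells all that it offers. Calls block until the motion is done:
- env.goto(position, orientation): joint-space move of the TCP to a pose.
- env.move_straight(position, rotation=None, rate=0.15, force_limit=None): straight line of the TCP; rotation=None keeps the orientation; rate is the mean speed in m/s. With force_limit (N) it stops when the force on the tool has changed by that much, and returns True; else False.
- env.set_joints(angles): joint-space move.
- env.gripper_to(opening, grasp_force=None): opening from 0.0 (shut) to 1.0 (fully open); grasp_force is the grip in N (None keeps the last); returns when the fingers have stopped.
- env.dwell(seconds).
- env.inverse_kinematics(position, orientation): joint angles nearest the present ones, or None.
- env.read_state(): the state.
- env.grab_frame(name): name is "scene" or "side" or "wrist"; returns a dict with "image" (420x560x3 uint8, blue, green, red), "fx", "fy", "cx", "cy" (pixels), "D" ([k1, k2, p1, p2, k3] as OpenCV has them; the pictures are not rectified), "position" and "orientation" of the camera in the world. Camera axes: x right, y up, looking along -z (the intrinsics and any distortion apply to the point x, -y, -z); pixel columns grow to the right and rows downward; lengths in m; the calibration is good to about 2 mm. A picture is of the moment at which its call begins. There is no depth.
A pose or a line that the arm cannot do raises env.Unreachable and nothing moves.
- env.close_job(): hands the job in; it is judged then, once.
Trained networks look in a picture, given as the dict that the camera call returned (one of the last four; its "shot" number tells which), for a name from the list of things; names that differ only in an ending like _2 or _b are one class to them, and where a whole thing is asked for, a point or a joint stands for the part that bears it (a point fixed in the world has none). Each returns a list of dicts, best first, with "score" (0 to 1); they miss things now and then, are a little off and sometimes report something else, mostly with a low value. They report only what shows in the picture. A call takes as long as a camera call.
- env.search_frame(picture, thing): "xyz" ([x, y, z] in m, in world coordinates, good to about 4 mm: the middle of the surface that is visible of it).
- env.trace(picture, thing): "mask" (420x560 bool, what is visible of it).
The state is a dict: "clock": time; "joint_positions": joint angles; "qvel": joint speeds; "joint_torque": joint torques, N m; "position": TCP position; "tool_rot": TCP orientation; "force": force on the tool from outside, world axes, zero at the start; "wrist_torque": the same for the moment, N m; "opening": opening from 0.0 (shut) to 1.0 (fully open); "finger_force": force on a finger pad.
Only numpy, scipy, OpenCV 4.12 (cv2) and the standard library are available. Lean on these libraries where they do the work, as an engineer would, in place of code of your own. Each camera call takes 0.05 s, during which the arm holds its last target. There are 200 camera calls.

### The job

Clear the two measured cuvettes out of the grey stand, lowering (not dropping) the one with the red stopper into the red tray and the one with the blue stopper into the blue tray. Then take the cuvette with the white stopper and hold it upright in the light path of the optical bench, about midway between lamp and detector, its clear end faces square to the beam and the beam passing through the middle of its width in the clear part below your fingers, about 12 mm above its underside; finish the program while still holding it there, nothing else supporting it. Grip every cuvette by its two wide frosted faces only, never touching the clear ends or the stopper, and neither touch the optical bench nor push the other things on the table about.

Things in the scene. Friction and masses are not known exactly. Their poses are not given: they have to be found in the camera images.
- cuvette_red: cuvette with a red stopper, 21 g, upright in one of the stand's wells (any in any). Origin: centre of its underside; z up. Body 12.5 (x) x 22.5 (y) x 45 mm high; the two wide faces (+x, -x, 12.5 mm apart) are frosted: grip there; the two narrow end faces (+y, -y) are clear, light passes along y. The stopper, 9.5 x 18 mm, stands 11 mm above the body
- red_no_touch: the clear end faces and the red stopper of that cuvette, fixed to it (same origin and axes as the cuvette): fingers must not touch these
- cuvette_blue: cuvette with a blue stopper, 21 g, upright in one of the stand's wells (any in any). Origin: centre of its underside; z up. Body 12.5 (x) x 22.5 (y) x 45 mm high; the two wide faces (+x, -x, 12.5 mm apart) are frosted: grip there; the two narrow end faces (+y, -y) are clear, light passes along y. The stopper, 9.5 x 18 mm, stands 11 mm above the body
- blue_no_touch: the clear end faces and the blue stopper of that cuvette, fixed to it (same origin and axes as the cuvette): fingers must not touch these
- cuvette_white: cuvette with a white stopper, 21 g, upright in one of the stand's wells (any in any). Origin: centre of its underside; z up. Body 12.5 (x) x 22.5 (y) x 45 mm high; the two wide faces (+x, -x, 12.5 mm apart) are frosted: grip there; the two narrow end faces (+y, -y) are clear, light passes along y. The stopper, 9.5 x 18 mm, stands 11 mm above the body
- white_no_touch: the clear end faces and the white stopper of that cuvette, fixed to it (same origin and axes as the cuvette): fingers must not touch these
- white_window (a point): point inside the white-stoppered cuvette that the beam should pass: on its vertical centre line, 12 mm above its underside
- stand: grey block fixed to the table, 60 x 170 x 24 mm, origin at the centre of its underside. Three wells in a row at y = -55, 0, +55 mm, each 14.5 (x) x 24.5 mm (y), 16 mm deep (floor 8 mm above the table). The cuvettes' x and y axes lie along the stand's; a seated cuvette's body shows 29 mm above the stand's top
- tray_red: open red plastic tray fixed to the table, 100 x 100 x 22 mm, walls and floor 4 mm thick, origin at the centre of its underside
- tray_blue: open blue plastic tray fixed to the table, 100 x 100 x 22 mm, walls and floor 4 mm thick, origin at the centre of its underside
- optical_bench: fixed to the table: dark base plate 60 (x) x 220 (y) x 12 mm, origin at the centre of its underside. At +y a grey lamp head with yellow lens, at -y a black detector head with blue lens, barrels up to 35 mm across on posts, tops 102 mm above the table. The beam runs along y, 85 mm above the table; lens faces at y = +45 and -45 mm. A white cross on the plate marks mid-gap
- beam_centre (a point): the middle of the light path between the two lenses, 85 mm above the table over the white cross; axes as the bench's, the beam is along y
- timer: bystander, leave alone: white kitchen-type timer lying flat, 66 x 66 x 18 mm
- marker_black: bystander, leave alone: black marker pen lying, 13 x 128 x 13 mm
- rubber_bulb: bystander, leave alone: red rubber pipette bulb lying, 47 x 85 x 47 mm
- tape_roll: bystander, leave alone: roll of beige tape lying flat, 96 mm across, 25 mm high
- beaker: bystander, leave alone: clear glass beaker, 56 x 62 x 70 mm
- amber_vial: bystander, leave alone: amber vial with black cap, 33 mm across, 60 mm high
- dropper_bottle: bystander, leave alone: small white bottle with green cap, 30 mm across, 66 mm high
- feed_bottle: obstacle, fixed in place: clear plastic bottle with a hose, 136 mm across, 262 mm high, origin at the centre of its underside

How it is judged:
By the outcome, as a careful person would: the job done as asked, in the order asked, and still so for the second after the job is handed in, while the arm keeps its last pose, push and grip.
It also fails if it takes over 72 s, if anything falls off the work surface, if the arm or the gripper's body presses on something with over 40 N, if the wrist force passes 120 N, or if a joint passes its speed limit or range.

## Working session

There is one attempt and no reset: what is moved stays moved. The work goes in short steps, each a Python script; the robot and the scene stay as the last script left them, time stands still between calls to the robot, and variables do not carry over. Pictures are saved under pics/ and viewed, at most 10 in all, crops included, and the job is handed in when it is done.

```bash
mkdir -p pics
cat > h.py <<'E'
import numpy as np, cv2, json
from scipy.spatial.transform import Rotation as R
from workcell import env
def rot(p): return R.from_euler('xyz',p['orientation'],degrees=True).as_matrix() if np.size(p['orientation'])==3 else None
def ray(p,uv):
    K=np.array([[p['fx'],0,p['cx']],[0,p['fy'],p['cy']],[0,0,1.]])
    n=cv2.undistortPoints(np.array(uv,float).reshape(-1,1,2),K,np.array(p['D'],float)).reshape(-1,2)
    d=np.c_[n[:,0],-n[:,1],-np.ones(len(n))]@rot(p).T
    return np.array(p['position']),d/np.linalg.norm(d,axis=1)[:,None]
def onz(p,uv,z):
    o,d=ray(p,uv); return o+d*((z-o[2])/d[:,2])[:,None]
def proj(p,X):
    K=np.array([[p['fx'],0,p['cx']],[0,p['fy'],p['cy']],[0,0,1.]])
    c=(np.atleast_2d(X)-p['position'])@rot(p); c=c*[1,-1,-1]
    return cv2.projectPoints(c.reshape(-1,1,3),np.zeros(3),np.zeros(3),K,np.array(p['D'],float))[0].reshape(-1,2)
def tri(rs):
    A=0;b=0
    for o,d in rs:
        P=np.eye(3)-np.outer(d,d); A=A+P; b=b+P@o
    return np.linalg.solve(A,b)
E
python3 - <<'E'
from h import *
print(env.read_state())
a=env.grab_frame('scene');b=env.grab_frame('side')
for n,p in(('scene',a),('side',b)):
    cv2.imwrite(f'pics/{n}0.png',p['image']); print(n,p['position'],p['orientation'],p['fx'],p['D'])
    for t in['cuvette_red','cuvette_blue','cuvette_white','stand','tray_red','tray_blue','optical_bench','timer','marker_black','rubber_bulb','tape_roll','beaker','amber_vial','dropper_bottle','feed_bottle']:
        print(t,[(np.round(r['xyz'],3).tolist(),round(r['score'],2),proj(p,r['xyz']).round().tolist()) for r in env.search_frame(p,t)[:2]])
E
```

```text
{'clock': 0.0, 'joint_positions': array([ 7.83568792e+01,  2.20929262e+01,  3.78236634e-01, -3.00945708e-02,
       -6.84103609e+01, -1.48153714e+01]), 'qvel': array([ 0.00414234,  0.01454948, -0.02934141, -0.10037752,  0.03245304,
       -0.02574823]), 'joint_torque': array([-7.56940426e-04, -3.90657842e+01,  1.87406677e+01,  4.21979249e+00,
        1.09954688e-02, -1.90768842e-04]), 'position': array([0.27818747, 0.55899228, 0.22142339]), 'tool_rot': array([ 1.79871955e+02, -4.94723815e-03, -2.64695907e+01]), 'force': array([-0.22386221, -0.60602404,  0.18316386]), 'wrist_torque': array([-0.02725524,  0.01912425,  0.03045086]), 'finger_force': 0.0, 'opening': 1.0033912057491305}
scene [-0.4899992   0.68151163  0.78899337] [  61.20396692    1.12811343 -124.92365706] 464.37506905403103 [-0.09118345  0.          0.          0.          0.        ]
cuvette_red [([0.451, 0.005, 0.046], 0.46, [[291.0, 236.0]])]
cuvette_blue []
cuvette_white [([0.461, -0.104, 0.045], 0.57, [[318.0, 224.0]])]
stand [([0.444, -0.033, 0.026], 0.62, [[303.0, 239.0]]), ([0.453, -0.05, 0.044], 0.53, [[305.0, 23
[... 1358 characters left out ...]

optical_bench [([0.602, 0.146, 0.016], 0.88, [[279.0, 170.0]])]
timer [([0.349, -0.138, 0.016], 0.92, [[207.0, 281.0]])]
marker_black [([0.463, -0.117, 0.048], 0.7, [[250.0, 258.0]]), ([0.571, -0.195, 0.014], 0.64, [[301.0, 282.0]])]
rubber_bulb [([0.337, 0.202, 0.036], 0.68, [[180.0, 169.0]])]
tape_roll [([0.528, -0.361, 0.025], 0.81, [[302.0, 349.0]])]
beaker [([0.596, 0.343, 0.044], 0.6, [[260.0, 113.0]]), ([0.439, 0.316, 0.004], 0.26, [[210.0, 139.0]])]
amber_vial [([0.729, 0.221, 0.032], 0.69, [[315.0, 138.0]])]
dropper_bottle [([0.73, 0.111, 0.036], 0.69, [[327.0, 167.0]]), ([0.462, -0.007, 0.054], 0.35, [[240.0, 219.0]])]
feed_bottle [([0.416, -0.312, 0.194], 0.77, [[246.0, 313.0]])]
```

View pics/scene0.png

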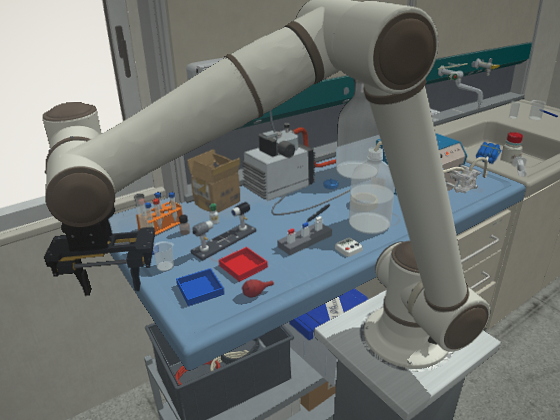

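View pics/side0.png

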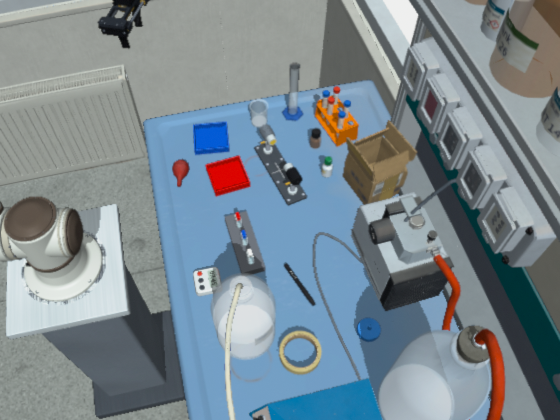

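Side view: the stand is at about (243,240) px with red (237,215), blue (243,238) and white (250,257), white being nearest the feed bottle. The trays are at (211,138) and (228,175), the bench at (279,170). Next I'll take wrist views over the stand, then the bench.

Run:
```python
from h import *
for y in(90,-90):
    for P in([.46,-.06,.3],[.6,.15,.3]):
        q=env.inverse_kinematics(P,[180,0,y]); print(y,None if q is None else np.round(q,1))
w=env.grab_frame('wrist'); s=env.read_state()
Rt=R.from_euler('xyz',s['tool_rot'],degrees=True).as_matrix()
print('cam in tool',Rt.T@(np.array(w['position'])-s['position']), 'view dir in tool',Rt.T@rot(w)@[0,0,-1],'up',Rt.T@rot(w)@[0,1,0],w['fx'],w['D'])
```

```text
90 [ 12.7   3.1 -13.2   0.  -73.7 167.3]
90 [ 29.   19.1   7.1   0.  -78.  151. ]
-90 [ 12.7   3.1 -13.2   0.  -73.7 -12.7]
-90 [ 29.   19.1   7.1   0.  -78.  -29. ]
cam in tool [ 6.90011412e-02  8.34214369e-05 -1.62000205e-01] view dir in tool [-2.50749492e-01 -4.99150592e-04  9.68051880e-01] up [9.68051725e-01 6.36304196e-04 2.50749780e-01] 339.7941875487952 [-0.04499346  0.          0.          0.          0.        ]
```

Run:
```python
from h import *
import pickle
V=[[.54,.25,.32],[.56,.13,.26],[.46,.05,.24],[.46,-.03,.24]]
F=[]
for i,P in enumerate(V):
    env.goto(P,[180,0,-90]); env.dwell(.25); p=env.grab_frame('wrist'); s=env.read_state()
    f=dict(p=p,s=s,m={}); cv2.imwrite(f'pics/w{i}.png',p['image'])
    for t in (['tray_red','tray_blue','optical_bench'] if i<2 else ['stand','cuvette_red','cuvette_blue','cuvette_white','tray_red']):
        r=env.trace(p,t); x=env.search_frame(p,t)
        f['m'][t]=r
        print(i,t,[(round(k['score'],2),int(k['mask'].sum())) for k in r[:2]],[(np.round(k['xyz'],3).tolist(),round(k['score'],2),proj(p,k['xyz']).round()[0].tolist()) for k in x[:2]])
    F.append(f)
pickle.dump(F,open('F.pkl','wb')); print(s['clock'],s['position'])
for k in(1,3):
    im=F[k]['p']['image'].copy()
    for t,r in F[k]['m'].items():
        if r: cv2.drawContours(im,cv2.findContours(r[0]['mask'].astype('u1'),0,2)[0],-1,(0,255,0),1)
    cv2.imwrite(f'pics/m{k}.png',im)
```

```text
0 tray_red [(0.62, 5976)] [([0.461, 0.17, 0.005], 0.73, [340.0, 112.0])]
0 tray_blue [(0.61, 4769)] [([0.44, 0.315, 0.009], 0.74, [351.0, 216.0])]
0 optical_bench [(0.75, 8216), (0.23, 130)] [([0.602, 0.142, 0.016], 0.62, [234.0, 90.0])]
1 tray_red [(0.84, 6474)] [([0.463, 0.168, 0.006], 0.97, [359.0, 208.0]), ([0.607, 0.138, 0.01], 0.19, [244.0, 184.0])]
1 tray_blue [(0.57, 1671)] [([0.599, 0.331, 0.027], 0.34, [253.0, 329.0])]
1 optical_bench [(0.67, 8247)] [([0.605, 0.136, 0.011], 0.72, [246.0, 183.0])]
2 stand [(0.62, 8468), (0.59, 6985)] [([0.461, -0.057, 0.023], 0.62, [282.0, 84.0]), ([0.351, -0.122, 0.017], 0.2, [388.0, 19.0])]
2 cuvette_red [(0.79, 252)] [([0.462, 0.006, 0.066], 0.63, [281.0, 147.0]), ([0.348, 0.203, 0.04], 0.31, [376.0, 312.0])]
2 cuvette_blue [(0.68, 321), (0.45, 2866)] [([0.462, -0.054, 0.062], 0.83, [281.0, 82.0])]
2 cuvette_white [(0.96, 437)] [([0.463, -0.102, 0.067], 0.69, [280.0, 26.0])]
2 tray_red [(0.56, 3931)] [([0.464, 0.149, 0.007], 0.74, [279.0, 259.0])]
3 stand [(0.6, 7513)] [([0.461, -0.06, 0.023], 0.57, [282.0, 156.0])]
3 cuvette_red [(0.82, 308)] [([0.458, -0.002, 0.061], 0.56, [285.0, 217.0])]
3 cuvette_blue [(0.57, 292), (0.27, 2049)] [([0.466, -0.056, 0.063], 0.59, [276.0, 164.0]), ([0.414, -0.215, 0.018], 0.57, [328.0, 4.0])]
3 cuvette_white [(0.82, 292)] [([0.463, -0.106, 0.069], 0.57, [279.0, 112.0])]
3 tray_red [(0.92, 2453)] [([0.472, 0.146, 0.005], 0.73, [273.0, 313.0])]
7.0917 [ 0.46012968 -0.02926843  0.24003886]
```

Run:
```python
import cv2,numpy as np
a=cv2.imread('pics/m1.png')[60:340,120:430]; b=cv2.imread('pics/m3.png')[60:280,180:400]
cv2.imwrite('pics/mm1.png',cv2.resize(a,None,fx=2.1,fy=2.1,interpolation=2))
cv2.imwrite('pics/mm3.png',cv2.resize(b,None,fx=2.7,fy=2.7,interpolation=2))
```

```text
(no output)
```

View pics/mm1.png

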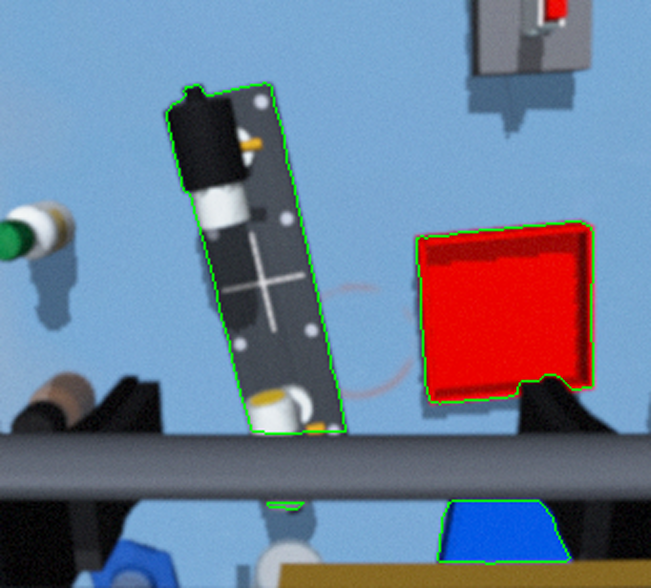

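View pics/mm3.png

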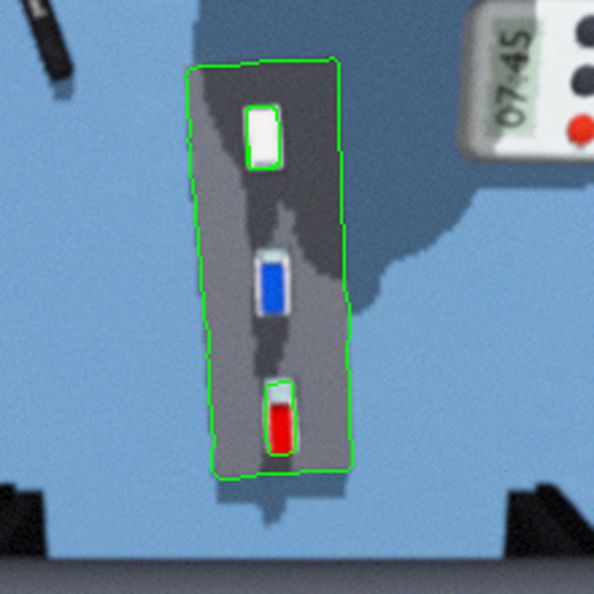

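View w1: the bench's white cross is at about (245,194) px. View w3: the stand outline is clean, with stoppers white, blue and red from top to bottom. Now I'll compute the poses.

Run:
```python
from h import *
import pickle
F=pickle.load(open('F.pkl','rb'))
def rect(p,m,z):
    c=max(cv2.findContours(m.astype('u1'),0,1)[0],key=len).reshape(-1,2)
    X=onz(p,c,z)[:,:2]*1000
    (cx,cy),(w,h),a=cv2.minAreaRect(cv2.convexHull(X.astype('f4')))
    return np.round([cx,cy,w,h,a],1)
for i in(2,3):
    p=F[i]['p']
    for r in F[i]['m']['stand'][:2]: print(i,'stand',rect(p,r['mask'],.024))
cen={}
for i in(2,3):
    p=F[i]['p']; im=p['image'].astype(int); hsv=cv2.cvtColor(p['image'],cv2.COLOR_BGR2HSV)
    for t in['red','blue','white']:
        if not F[i]['m']['cuvette_'+t]: continue
        m=F[i]['m']['cuvette_'+t][0]['mask']; m=cv2.dilate(m.astype('u1'),np.ones((5,5)))>0
        H,S,Vv=[hsv[...,k].astype(int) for k in range(3)]
        k={'red':(S>170)&((H<12)|(H>168))&(Vv>150),'blue':(S>150)&(H>100)&(H<130)&(Vv>140),'white':(Vv>215)&(S<30)}[t]&m
        ys,xs=np.nonzero(k); c=[xs.mean(),ys.mean()]; cen.setdefault(t,[]).append([q if q.ndim==1 else q[0] for q in ray(p,[c])])
        print(i,t,np.round(c,1),k.sum(),rect(p,k,.064))
for t in cen: print('tri',t,np.round(tri(cen[t])*1000,1))
cc=[]
for i in(0,1):
    p=F[i]['p']; g=p['image'].astype(int).min(2); mx=p['image'].astype(int).max(2)
    c=proj(p,[.605,.141,.012])[0]; yy,xx=np.mgrid[:420,:560]
    k=(g>110)&(mx-g<45)&(abs(xx-c[0])<26)&(abs(yy-c[1])<30)
    n,l,st,ce=cv2.connectedComponentsWithStats(k.astype('u1'),connectivity=8)
    for j in range(1,n): 
        if st[j,4]>15: print(i,'comp',st[j],ce[j].round(1))
    j=1+np.argmax([0 if max(abs(ce[j]-c))>15 else st[j,4] for j in range(1,n)]); X=onz(p,np.argwhere(l==j)[:,::-1],.012)[:,:2]*1000
    u,s,vt=np.linalg.svd(X-X.mean(0)); print('cross',X.mean(0).round(1),np.ptp(X,0).round(1),'dir',np.degrees(np.arctan2(vt[0,1],vt[0,0])).round(2),s.round(1))
    o,d=ray(p,[ce[j]]); cc.append((o,d[0]))
    print('bench mask',rect(p,F[i]['m']['optical_bench'][0]['mask'],.012))
    for t in('tray_red','tray_blue'):
        print(t,rect(p,F[i]['m'][t][0]['mask'],.022))
print('tri cross',np.round(tri(cc)*1000,1))
```

```text
2 stand [461.9 -53.6  61.2 171.    2.9]
2 stand [627.3  95.4  94.5 107.8  11.7]
3 stand [462.  -52.7  62.1 171.5   3.1]
2 red [284.4 142. ] 130 [458.7   1.6  15.4   6.9  90. ]
2 blue [281.2  82.6] 160 [ 4.62e+02 -5.38e+01  7.50e+00  1.71e+01  1.00e-01]
2 white [277.4  20.5] 242 [ 465.6 -108.6   10.9   16.     0. ]
3 red [283.5 218.9] 133 [4.59e+02 3.00e-01 7.30e+00 1.94e+01 3.00e-01]<stdin>:20: RuntimeWarning: Mean of empty slice.
  ret = ret.dtype.type(ret / rcount)
Traceback (most recent call last):
ValueError: max() iterable argument is empty
```

Run:
```python
from h import *
import pickle
F=pickle.load(open('F.pkl','rb'))
def rect(p,m,z):
    c=max(cv2.findContours(m.astype('u1'),0,1)[0],key=len).reshape(-1,2)
    X=onz(p,c,z)[:,:2]*1000
    (cx,cy),(w,h),a=cv2.minAreaRect(cv2.convexHull(X.astype('f4')))
    return np.round([cx,cy,w,h,a],1)
cen={}
for i in(2,3):
    p=F[i]['p']; hsv=cv2.cvtColor(p['image'],cv2.COLOR_BGR2HSV).astype(int); H,S,Vv=np.moveaxis(hsv,2,0)
    yy,xx=np.mgrid[:420,:560]
    for t,P in(('red',[.4591,.0018,.064]),('blue',[.462,-.0531,.064]),('white',[.4649,-.108,.064])):
        c=proj(p,P)[0]; m=(abs(xx-c[0])<9)&(abs(yy-c[1])<13)
        k={'red':(S>150)&((H<12)|(H>168))&(Vv>130),'blue':(S>130)&(H>105)&(H<130)&(Vv>120),'white':(Vv>200)&(S<40)}[t]&m
        if k.sum()<20: print('few',i,t,k.sum());continue
        ys,xs=np.nonzero(k); o,d=ray(p,[[xs.mean(),ys.mean()]]); cen.setdefault(t,[]).append((o,d[0]))
        print(i,t,'at64',np.round(onz(p,[[xs.mean(),ys.mean()]],.064)[0]*1000,1),k.sum())
for t in cen:
    if len(cen[t])>1: print('tri',t,np.round(tri(cen[t])*1000,1))
cc=[]
for i in(0,1):
    p=F[i]['p']; g=p['image'].astype(int).min(2); mx=p['image'].astype(int).max(2)
    c=proj(p,[.605,.141,.012])[0]; yy,xx=np.mgrid[:420,:560]
    k=(g>110)&(mx-g<45)&(abs(xx-c[0])<26)&(abs(yy-c[1])<30)
    n,l,st,ce=cv2.connectedComponentsWithStats(k.astype('u1'),connectivity=8)
    for j in range(1,n): 
        if st[j,4]>15: print(i,'comp',st[j],ce[j].round(1))
    j=1+np.argmax([0 if max(abs(ce[j]-c))>15 else st[j,4] for j in range(1,n)]); X=onz(p,np.argwhere(l==j)[:,::-1],.012)[:,:2]*1000
    u,s,vt=np.linalg.svd(X-X.mean(0),full_matrices=False); print('cross',X.mean(0).round(1),np.ptp(X,0).round(1),'dir',np.degrees(np.arctan2(vt[0,1],vt[0,0])).round(2),s.round(1))
    o,d=ray(p,[ce[j]]); cc.append((o,d[0]))
    print('bench mask',rect(p,F[i]['m']['optical_bench'][0]['mask'],.012))
    for t in('tray_red','tray_blue'):
        print(t,rect(p,F[i]['m'][t][0]['mask'],.022))
print('tri cross',np.round(tri(cc)*1000,1))
```

```text
2 red at64 [458.7   1.2  64. ] 138
2 blue at64 [461.9 -53.7  64. ] 171
2 white at64 [ 465.4 -107.9   64. ] 258
3 red at64 [4.59e+02 3.00e-01 6.40e+01] 142
3 blue at64 [462.1 -54.   64. ] 144
3 white at64 [ 465.4 -108.3   64. ] 235
tri red [458.8   1.5  59.8]
tri blue [462.  -53.9  62.8]
tri white [ 465.4 -108.4   62.3]
0 comp [239  63   7   7  40] [242.   66.2]
0 comp [225  73  26  47 220] [234.2  95.6]
0 comp [250 116   7   4  24] [253.2 117.7]
cross [603.1 148.9] [32.3 58.5] dir 101.5 [214.4 106.4]
bench mask [606.5 147.5  62.3 246.4  11.4]
tray_red [463.5 168.6 101.1  99.7   5.7]
tray_blue [443.7 313.4 102.2 102.5  83.1]
1 comp [221 158  17  15 169] [228.  162.7]
1 comp [253 161   7   7  39] [256.2 163.8]
1 comp [239 170  26  48 215] [247.7 193.8]
1 comp [265 214   7   4  23] [267.9 215.7]
cross [603.2 149.6] [30.2 59.3] dir 100.81 [211.4 103.3]
bench mask [609.4 143.2  63.6 218.6  11.5]
tray_red [464.2 167.  101.3 102.8   5.8]
tray_blue [456.1 309.6  45.3  85.5  89.8]
tri cross [602.9 149.   14.4]
```

The cross's left arm lies in shadow, so the centroid is biased. I'll fit the cross with a top-hat filter and a template instead.

```bash
cat >> h.py <<'E'
def fitcross(p,c0=(.603,.149),yaw0=11.2,z=.012):
    from scipy.optimize import minimize
    g=cv2.cvtColor(p['image'],cv2.COLOR_BGR2GRAY); th=cv2.morphologyEx(g,cv2.MORPH_TOPHAT,np.ones((9,9))).astype('f4')
    th=cv2.GaussianBlur(np.minimum(th,40),(0,0),.8)
    t=np.r_[-22:-3:20j,3:22:20j]/1000
    B=np.r_[np.c_[t,0*t],np.c_[0*t,t]]
    def f(v):
        a=np.radians(v[2]); X=B@np.array([[np.cos(a),np.sin(a)],[-np.sin(a),np.cos(a)]])+np.array(v[:2])/1000
        uv=proj(p,np.c_[X,np.full(len(X),z)]).astype('f4')
        return -cv2.remap(th,uv[:,0].copy(),uv[:,1].copy(),cv2.INTER_LINEAR).mean()
    G=[(f((1000*c0[0]+i,1000*c0[1]+j,yaw0+k)),i,j,k) for i in range(-8,9,2) for j in range(-8,9,2) for k in(-2,0,2)]
    _,i,j,k=min(G); r=minimize(f,[1000*c0[0]+i,1000*c0[1]+j,yaw0+k],method='Nelder-Mead')
    return r.x,r.fun
E
python3 - <<'E'
from h import *
import pickle
F=pickle.load(open('F.pkl','rb'))
rs=[]
for i in(0,1):
    p=F[i]['p']; x,fv=fitcross(p); print(i,x.round(2),fv); o,d=ray(p,proj(p,[x[0]/1e3,x[1]/1e3,.012])); rs.append((o,d[0]))
print('tri',(tri(rs)*1000).round(1))
E
```

```text
0 [606.7  149.83  11.53] -38.788795471191406
1 [606.79 149.91  11.32] -38.7956657409668
tri [606.7 149.9  12.2]
```

```bash
cat >> h.py <<'E'
def st(tag):
    s=env.read_state(); print(tag,'t%.1f'%s['clock'],np.round(np.array(s['position'])*1000,1),np.round(s['tool_rot'],1),'F',np.round(s['force'],1),'op %.3f ff %.1f'%(s['opening'],s['finger_force']))
    return s
def pick(x,y,yaw,z=.028,F=14):
    env.gripper_to(.45)
    env.goto([x,y,.13],[180,0,yaw]); env.move_straight([x,y,.06],rate=.15); hit=env.move_straight([x,y,z],rate=.05,force_limit=6)
    st('down hit=%s'%hit); env.gripper_to(0,F); st('grip')
    env.move_straight([x,y,.06],rate=.05); env.move_straight([x,y,.14],rate=.2); st('up')
def place(x,y,z=.024):
    s=env.read_state(); env.move_straight([x,y,.14],rate=.25); env.move_straight([x,y,z+.008],rate=.15)
    hit=env.move_straight([x,y,z-.004],rate=.02,force_limit=2.5); s=st('placed hit=%s'%hit)
    env.gripper_to(.4); env.dwell(.2); env.move_straight([x,y,.14],rate=.15); st('away')
E
python3 - <<'E'
from h import *
pick(.459,.0011,-87)
p=env.grab_frame('wrist'); cv2.imwrite('pics/held_red.png',p['image'])
a=env.grab_frame('scene');b=env.grab_frame('side')
for n,q in(('scene',a),('side',b)):
    r=env.trace(q,'feed_bottle')
    if r:
        m=r[0]['mask']; ys,xs=np.nonzero(m); print(n,r[0]['score'],xs.min(),xs.max(),ys.min(),ys.max())
        th=np.linspace(0,2*np.pi,60)
        for c in((.42,-.295),(.41,-.28),(.43,-.30)):
            U=proj(q,np.c_[c[0]+.068*np.cos(th),c[1]+.068*np.sin(th),np.full(60,.02)]); V=proj(q,np.c_[c[0]+.068*np.cos(th),c[1]+.068*np.sin(th),np.full(60,.12)])
            print(c,U.min(0).round(),U.max(0).round(),V.min(0).round(),V.max(0).round())
E
```

```text
down hit=False t10.6 [459.1   1.1  27.9] [180.  -0. -87.] F [0.3 0.  0.3] op 0.450 ff 0.0
grip t11.2 [458.9   1.1  28. ] [180.  -0. -87.] F [ 0.1 -0.3  0.9] op 0.142 ff 14.0
up t12.5 [458.4   1.1 139.6] [180.   0. -87.] F [ 0.2 -0.4 -0.3] op 0.148 ff 14.0
scene 0.89 349 366 167 233
(0.42, -0.295) [350. 207.] [392. 228.] [352. 181.] [395. 200.]
(0.41, -0.28) [349. 210.] [391. 231.] [350. 183.] [394. 203.]
(0.43, -0.3) [349. 206.] [391. 226.] [351. 179.] [394. 198.]
side 0.88 210 276 273 360
(0.42, -0.295) [219. 306.] [279. 363.] [215. 289.] [279. 349.]
(0.41, -0.28) [214. 302.] [273. 358.] [210. 284.] [273. 343.]
(0.43, -0.3) [224. 307.] [283. 364.] [221. 290.] [284. 350.]
```

View pics/held_red.png

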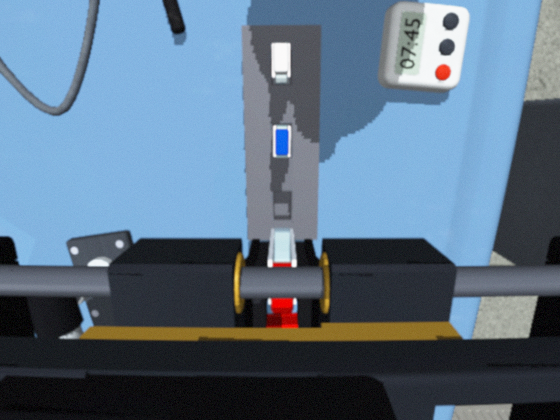

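The red cuvette is held squarely between the pads at (283,280) px, and its well is empty. Bottle clearance is fine for the white one (about 50 mm). I'll continue with placing red, then blue.

Run:
```python
from h import *
place(.4638,.1678)
pick(.462,-.0536,-87)
place(.443,.315)
a=env.grab_frame('scene');b=env.grab_frame('side')
for q in(a,b):
    for t in('cuvette_red','cuvette_blue','cuvette_white'): print(t,[(np.round(r['xyz'],3).tolist(),round(r['score'],2)) for r in env.search_frame(q,t)[:2]])
cv2.imwrite('pics/s1.png',cv2.resize(b['image'][90:300,150:350],None,fx=2.8,fy=2.8))
```

```text
placed hit=True t14.9 [464.  168.   23.7] [-180.    0.  -87.] F [0.3 0.  2.2] op 0.141 ff 14.0
away t16.7 [463.1 167.4 139.2] [179.9  -0.  -87. ] F [ 0.1 -0.9  1.2] op 0.395 ff 0.0
down hit=False t19.4 [462.2 -53.6  28. ] [-180.   -0.  -87.] F [ 0.1  0.2 -0.1] op 0.450 ff 0.0
grip t20.0 [462.  -53.6  28.1] [-180.    0.  -87.] F [0.  0.  0.5] op 0.141 ff 14.0
up t21.4 [461.4 -53.6 139.5] [180.   0. -87.] F [-0.3 -0.5 -0.4] op 0.140 ff 14.0
placed hit=True t24.3 [443.2 315.2  23.8] [-180.    0.  -87.] F [ 0.2 -0.   1.9] op 0.141 ff 14.0
away t26.1 [442.4 314.5 139.1] [ 1.799e+02 -1.000e-01 -8.700e+01] F [ 0.5 -0.4 -0.8] op 0.403 ff 0.0
cuvette_red [([0.454, 0.17, 0.036], 0.42)]
cuvette_blue []
cuvette_white [([0.458, -0.103, 0.044], 0.61)]
cuvette_red [([0.467, 0.159, 0.043], 0.4)]
cuvette_blue [([0.444, 0.306, 0.04], 0.55)]
cuvette_white []
```

View pics/s1.png

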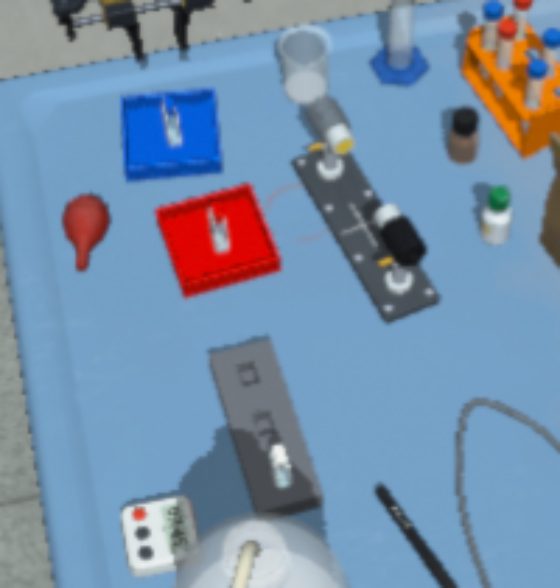

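Both cuvettes stand upright in their trays: blue at (172,120) and red at (218,230) in the crop. Now the white one.

Run:
```python
from h import *
pick(.4652,-.1082,-87)
env.move_straight([.4652,-.1082,.19],rate=.2)
T=np.array([.6067,.1499,.0930]);Y=-78.6
env.move_straight([T[0],T[1],.19],[180,0,Y],rate=.2); env.dwell(.2); st('above')
env.move_straight([T[0],T[1],.125],rate=.1); hit=env.move_straight(T,rate=.05,force_limit=5); env.dwell(.5); s=st('in beam %s'%hit)
w=env.grab_frame('wrist');a=env.grab_frame('scene');b=env.grab_frame('side')
im=np.hstack([cv2.resize(w['image'][150:390,170:400],(400,400)),cv2.resize(b['image'][110:210,230:330],(400,400),interpolation=2)])
cv2.imwrite('pics/end.png',im)
import pickle; pickle.dump((w,a,b),open('E.pkl','wb'))
U=np.array([.6067,.1499,0]); c,s_=np.cos(np.radians(11.4)),np.sin(np.radians(11.4)); ex=np.array([c,s_,0]);ey=np.array([-s_,c,0])
for n,q in(('side',b),('scene',a)):
    im=cv2.resize(q['image'],None,fx=6,fy=6,interpolation=2)
    c0=proj(q,U+[0,0,.09])[0]
    for z,col in((.073,(0,255,0)),(.118,(0,255,255)),(.012,(255,0,255))):
        pts=np.array([U+ex*i*.00625+ey*j*.01125+[0,0,z] for i,j in((-1,-1),(1,-1),(1,1),(-1,1))])
        cv2.polylines(im,[(proj(q,pts)*6+3).astype(int).reshape(-1,1,2)],True,col,1)
    L=np.array([U+ey*j+[0,0,.085] for j in(-.045,.045)]); cv2.polylines(im,[(proj(q,L)*6+3).astype(int).reshape(-1,1,2)],False,(0,0,255),1)
    x,y=(c0*6).astype(int); cv2.imwrite(f'pics/e_{n}.png',im[y-290:y+290,x-290:x+290])
```

```text
down hit=False t29.9 [ 465.4 -108.2   28. ] [-180.   -0.  -87.] F [ 0.9  0.4 -0.6] op 0.449 ff 0.0
grip t30.5 [ 465.2 -108.2   28.1] [-180.   -0.  -87.] F [-0.8 -0.2  0.9] op 0.142 ff 14.0
up t31.8 [ 464.6 -108.1  139.5] [180.   0. -87.] F [-0.4  0.2 -1.5] op 0.138 ff 14.0
above t34.1 [606.6 149.3 190.3] [-180.     0.   -78.6] F [-0.7  0.  -0.3] op 0.146 ff 14.0
in beam False t36.2 [606.7 149.9  93.1] [-180.     0.   -78.6] F [-0.2  0.1 -0.1] op 0.143 ff 14.0
```

View pics/e_side.png

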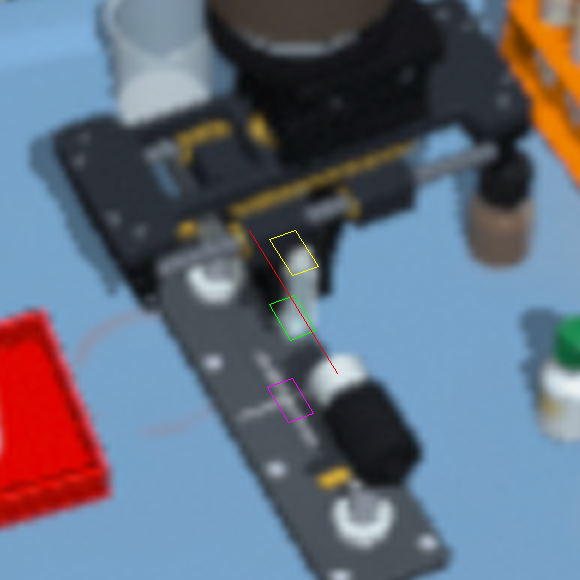

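View pics/e_scene.png

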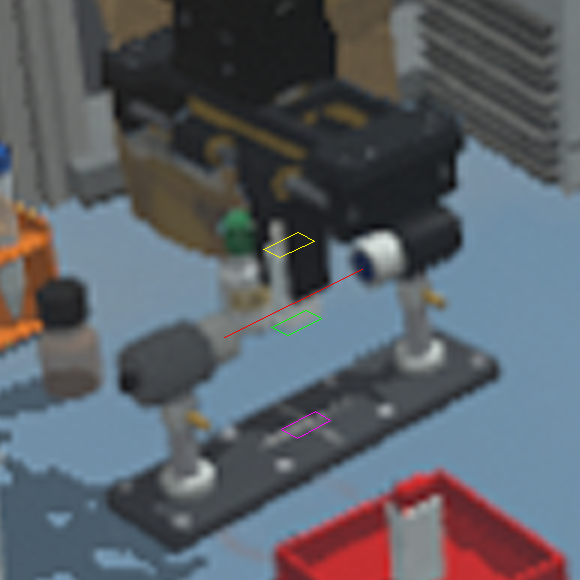

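View pics/end.png

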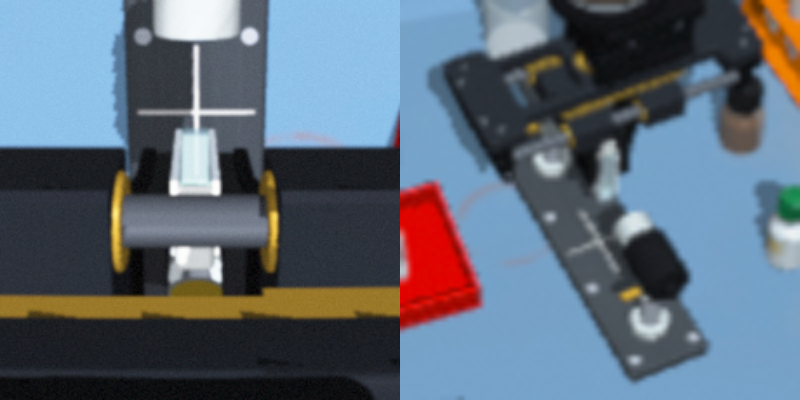

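The wrist view settles it: cuvette centre, cross arm and detector barrel share one column (about 196 px in the crop), and the cuvette's edges are square to the bench. The side and scene overlays are off by only 1–3 px, within their calibration. TCP is at z = 93.1 mm, so the window is at about 85 mm. I'm handing it in.

Run:
```python
from h import *
st('final'); print(env.close_job())
```

```text
final t36.3 [606.7 149.9  93. ] [180.   -0.  -78.6] F [0.7 0.1 0.2] op 0.142 ff 14.0
the job is handed in; nothing more can be done
None
```

I handed the job in at 36 s: red and blue cuvettes stand upright in their trays, and the white one is held square and mid-gap in the beam, window at about 85 mm by the arm's reading; no verdict was returned.

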